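Measuring cup to its round, then uncap the crock with the unmarked thread

ROBOT

A 7-joint arm with a two-finger parallel gripper is mounted at the origin on the work surface. World frame = base frame: x ahead of the robot, y to its left, z up, the work surface at z = 0. Lengths are in mm, angles in rad, forces in N, time in s.
With the tool pointing down it reaches from about 400 to 875 mm from the base axis. Payload 4.4 kg.
Tool frame: the origin (TCP) lies between the finger pads; the fingertips stand ctrl.tcp_to_tips ahead of it and the grasp point (between the pads) lies 8 mm behind it (ctrl.tcp_to_tips is the distance from the TCP to the fingertips, in mm); z points along the fingers, y is the direction in which the jaws open and shut (so a half turn about z gives the same grasp; the last joint's range is limited). The gripper opens to 85 mm and grips with 20 to 120 N. Pads are 22 mm wide; open, the fingers measure 114 mm over their backs; the gripper's body (76 mm by 85 mm) begins 54 mm behind the grasp point. The pads swing forward as they close: fully open they stand 13 mm farther back than shut.
Start: joints at [-1.221, 0.628, 0.038, 1.517, -0.027, 0.996, -0.02], TCP at [262.528, 594.64, 242.313] pointing down, gripper open.
Joint ranges: [-3.06, 3.06], [-0.37, 2.12], [-1.25, 1.32], [0.18, 2.47], [-1.1, 4.24], [0.23, 1.98], [-2.94, 2.94]. Speed limits (rad/s): [2.57, 2.57, 3.14, 3.14, 3.14, 3.14, 3.14].

INTERFACE

Orientations are given as [roll, pitch, yaw] about the fixed x, y, z axes, in that order (R = Rz(yaw) Ry(pitch) Rx(roll)).
In Python, from cell import ctrl gives the robot as it stands.
- The arm moves only by the tool send_rows, never from a script. Its argument "rows" is a list of rows, each an object of numbers: "x", "y", "z": the shift along the world's x, y, z in cm; "roll": the turn about the world's z in degrees; "claw": the closure, from 0 (fully open) to 1 (shut). A call has 1 to 5 rows; each row is the pose to reach, as a shift and turn from the pose commanded when the call began; what a row does not reach only later rows make up. A row lasts 1/12 s, in which the tool goes at most 41.7 mm and 7.16 degrees, less where a joint would pass 70% of its speed; a pose out of reach is approached as far as the arm can. A call with a gripper value outside its range is refused whole. The fingers move at their own pace and stop on an object; the grip force is fixed at half the most. Time passes only in rows, so rows that repeat a pose let the fingers close. It gives the time, the measured TCP pose, the force and the opening at its end, in the units of the state.
- ctrl.read_state(): the state, without advancing time (a new reading comes with each control period).
- ctrl.get_image(name): name is "side" or "top" or "wrist"; returns (picture, depth): 384x512x3 uint8, blue, green, red; 384x512 float32, mm along the optical axis (not along the pixel's ray), 0 where there is no reading.
- ctrl.get_calibration(name): a dict with "intrinsics" (3x3 intrinsics, pixels), "T" (4x4, takes a point from camera to world coordinates). Camera axes: x right, y down, z forward; pixel columns grow to the right and rows downward; lengths in mm; the calibration is good to about 2 mm. The wrist camera is an equidistant fisheye: a pixel r from the principal point sees the ray r / f radians off the axis. A picture is of the moment at which its call begins: read the wrist's pose just before it. get_calibration takes no time and is no camera call; for the wrist camera it gives the pose at the moment of the call.
- ctrl.finish_job(): hands the job in, once; it reports no verdict.
Trained networks look in the newest picture that a camera, given by its name, has taken for a name from the list of things; names that differ only in an ending like _2 or _b are one class to them, and where a whole thing is asked for, a point or a joint stands for the part that bears it (a point fixed in the world has none). Each returns a list of dicts, best first, with "confidence" (0 to 1); they miss things now and then, are a little off and sometimes report something else, mostly with a low value. They report only what shows in the picture. A call takes as long as a camera call. They do not tell look-alikes from the thing itself.
- ctrl.recognise(camera, query): "uv" ([column, row] in pixels, amid what is visible of it).
- ctrl.regions_of(camera, query): "region" (384x512 bool, what is visible of it) and "uv" ([column, row] in pixels, amid what is visible of it).
- ctrl.place_of(camera, query): "uv" ([column, row] in pixels: a listed point, or the origin of a listed thing).
The state is a dict: "clock": time; "qpos": joint angles; "qd": joint speeds; "tau": joint torques, N m; "eef_pos": TCP position; "tool_rot": TCP orientation; "force": force on the tool from outside, world axes, zero at the start; "torque": the same for the moment, N m; "width": finger opening in mm.
Only numpy, scipy, OpenCV 4.12 (cv2) and the standard library are available. Lean on these libraries where they do the work, as an engineer would, in place of code of your own. Each camera call takes 0.05 s, during which the arm holds its last target. There are 200 camera calls.

TASK

Get ready to measure from the stoneware crock: first slide the steel measuring cup along the slab, without lifting or tipping it, until it stands wholly on the blue-edged cork round. Then take off the crock's wooden twist-lock cap; nobody marked whether it loosens clockwise or anticlockwise, so try it both ways, and lift it level until its whole stem is clear above the neck. Finish while still holding the cap up there, upright and still, with the cup still on its round and the jars, colander and butter dish left where they stood.

Things in the scene. Friction and masses are not known exactly. Their poses are not given: they have to be found in the camera images.
- cup: stainless steel measuring cup, open top, round, 76 mm across at the foot and 80 mm at the rim, 55 mm high, wall 3 mm, about 200 g; a flat handle 16 x 3 mm runs along its +x axis, to 94 mm from the cup's axis, 47 mm up. Origin: centre of the underside; z up. At the start the handle points roughly along world +y, the way the mark lies.
- mark: flat round inlay in the slab, 120 mm across, cork-coloured with a blue edge, flush, so that things slide over it. Origin: its centre, on the slab.
- crock: white stoneware crock with a blue band, fixed to the slab: body 130 mm across and 122 mm high, then a straight neck 62 mm across up to the rim at 170 mm, bore 50 mm; two small moulded ear handles at the sides 82 mm from the axis. Origin: centre of the underside; z up.
- cap: loose round wooden twist-lock cap, about 160 g, on the crock. Origin: centre of the underside of its flange (64 mm across, 6 mm thick), which rests on the crock's rim; z up. Above the flange a ribbed round knob to grip; below it a plug 9 mm deep that centres it in the neck, and a steel stem with three lugs under three keepers in the neck: locked, it lifts only about 2 mm.
- cap_knob (a point): mid-height of the cap's round grip knob, on its axis; the knob is 46 mm across and reaches 17 mm above and below this point (6 to 40 mm above the cap's origin). A grip turned on past the cap's stop just slips round the knob, harmlessly; easing it back a few degrees before lifting takes the strain off.
- cap_stem (a point): lower end of the cap's stem, 36 mm below the cap's origin, out of sight in the neck while the cap is on; it must come above the rim.
- crock_rim (a point): centre of the crock's mouth, level with the rim, 170 mm up. Loosening way (differs from start to start, nothing shows it): the cap turns easily, without rising, about 65 degrees (1.15 rad) to a stop and then lifts straight out; it is free from about 45 degrees on. Other way: it stops within about 12 degrees and stays locked.
- jar_a: clip-top glass jar, empty, 90 mm across, 150 mm high; bystander. Origin: centre of the underside.
- jar_b: clip-top glass jar, empty, 90 mm across, 125 mm high; bystander. Origin: centre of the underside.
- jar_c: clip-top glass jar, empty, 90 mm across, 105 mm high; bystander. Origin: centre of the underside.
- colander: green enamel colander, 180 mm across, 85 mm high, 230 mm over its handles; bystander. Origin: centre of the underside.
- butter_dish: white ceramic butter dish with cover, 100 x 170 mm, 82 mm high with its knob; bystander. Origin: centre of the underside.
Not all that is in view belongs to the job. What is shaped like the cup but purple is not meant.

How it is judged:
By the outcome, as a careful person would: the job done as asked, in the order asked, and still so for the second after the job is handed in, while the arm keeps its last pose, push and grip.
It also fails if it takes over 72 s, if anything falls off the work surface, if the arm or the gripper's body presses on something with over 40 N, if the wrist force passes 120 N, or if a joint passes its speed limit or range.

## Working session

There is one attempt and no reset: what is moved stays moved. The work goes in short steps, Python scripts to look and compute and a tool call to move; the robot and the scene stay as the last step left them, time stands still between calls to the robot, and variables do not carry over. Pictures are saved under pics/ and viewed, on a budget of 10 in all, crops included, one or two more only if the job needs it, and the job is handed in when it is done.

Besides the shell and the picture viewer there is one more tool, called as name(argument=value, ...), one argument or row to a line, values as JSON. send_rows: Moves the arm, as the interface text tells. Its arguments: {"type":"object","properties":{"rows":{"type":"array"}},"required":["rows"]}

```bash
mkdir -p pics; ls; cat > h.py <<'E'
import numpy as np, cv2
from cell import ctrl
def w(cam,u,v,d):
    c=ctrl.get_calibration(cam);K=np.array(c['intrinsics']);T=np.array(c['T'])
    p=np.linalg.inv(K)@np.array([u*d,v*d,d]);return (T@np.r_[p,1])[:3]
def cloud(cam,depth):
    c=ctrl.get_calibration(cam);K=np.array(c['intrinsics']);T=np.array(c['T'])
    v,u=np.mgrid[:384,:512];P=np.stack([(u-K[0,2])/K[0,0]*depth,(v-K[1,2])/K[1,1]*depth,depth],-1)
    return P@T[:3,:3].T+T[:3,3]
E
python3 - <<'E'
from h import *
print(ctrl.tcp_to_tips); s=ctrl.read_state(); print({k:np.round(v,3) for k,v in s.items()})
ims=[]
for cam in ['top','side']:
    im,d=ctrl.get_image(cam); ims.append(im); P=cloud(cam,d)
    np.savez(f'{cam}.npz',im=im,P=P,d=d)
    for q in ['cup','mark','crock','cap','cap_knob','crock_rim','jar_a','colander','butter_dish']:
        for r in ctrl.place_of(cam,q)[:4]:
            u,v=np.array(r['uv']).round().astype(int)
            if 0<=u<512 and 0<=v<384: print(cam,q,round(r['confidence'],2),u,v,P[v,u].round())
cv2.imwrite('pics/top.png',cv2.resize(ims[0],(800,600)));cv2.imwrite('pics/side.png',cv2.resize(ims[1],(800,600)))
E
```

```text
pics
11.0
{'clock': np.float64(0.0), 'qpos': array([-1.221,  0.629,  0.038,  1.518, -0.027,  0.996, -0.02 ]), 'qd': array([-0.001,  0.001, -0.001,  0.   , -0.   ,  0.001,  0.001]), 'tau': array([ 0.0000e+00, -5.6338e+01,  1.2260e+00, -1.9345e+01,  1.1000e-02,
        1.0000e-02,  0.0000e+00]), 'eef_pos': array([262.295, 594.075, 241.374]), 'tool_rot': array([-3.14 ,  0.   ,  2.726]), 'force': array([-0.196,  0.555, -0.114]), 'torque': array([-0.043, -0.043, -0.007]), 'width': np.float64(85.095)}
top cup 0.89 330 225 [ 463. -237.    9.]
top cup 0.63 403 224 [ 468. -459.    7.]
top cup 0.63 181 170 [598. 183. 211.]
top cup 0.56 341 276 [ 311. -269.    7.]
top mark 0.74 291 226 [ 459. -119.   11.]
top crock 0.57 192 174 [595. 162. 159.]
top crock 0.47 184 165 [610. 175. 216.]
top cap 0.9 182 166 [608. 181. 211.]
top cap_knob 0.59 184 164 [613. 175. 215.]
top crock_rim 0.95 185 165 [611. 172. 213.]
top jar_a 0.97 144 150 [671. 310. 109.]
top jar_a 0.9 177 131 [729. 218. 101.]
top jar_a 0.81 221 116 [774.  90. 102.]
top colander 0.79 392 153 [ 686. -430.    7.]
top butter_dish 0.8 282 135 [728. -89.  62.]
side cup 0.96 197 315 [ 295. -265.   -1.]
side cup 0.75 285 354 [ 453. -461.    2.]
side cup 0.73 248 287 [ 439. -278.   54.]
side cup 0.59 233 141 [596. 166. 193.]
side mark 0.95 232 258 [ 454. -133.   -0.]
side crock 0.92 239 182 [594. 123.  48.]
side cap 0.54 238 143 [613. 164. 181.]
side cap_knob 0.79 234 136 [602. 171. 208.]
side crock_rim 0.75 234 144 [600. 168. 178.]
side jar_a 0.76 294 181 [778.  57.  34.]
side jar_a 0.71 263 161 [730. 205.  35.]
side jar_a 0.57 241 151 [621. 158. 149.]
side colander 0.9 348 304 [ 670. -420.   13.]
side butter_dish 0.86 303 220 [ 700. -130.   49.]
```

View pics/top.png

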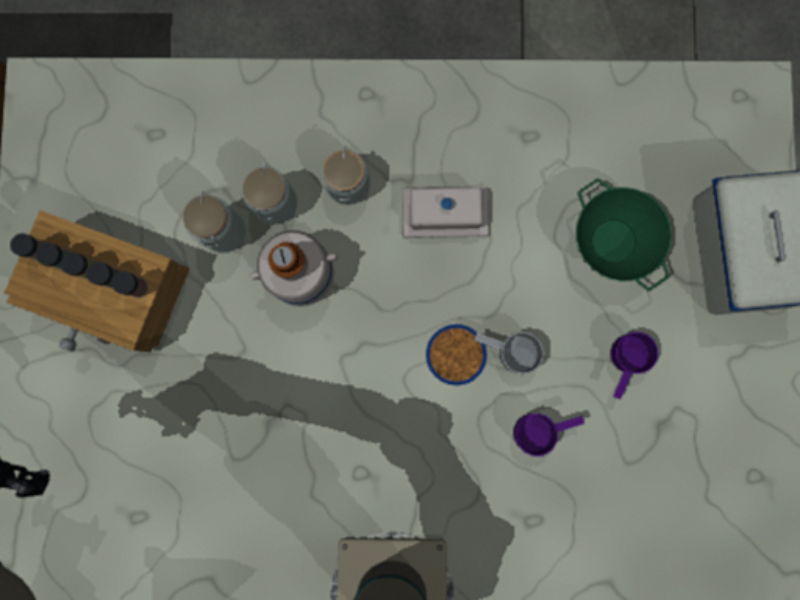

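View pics/side.png

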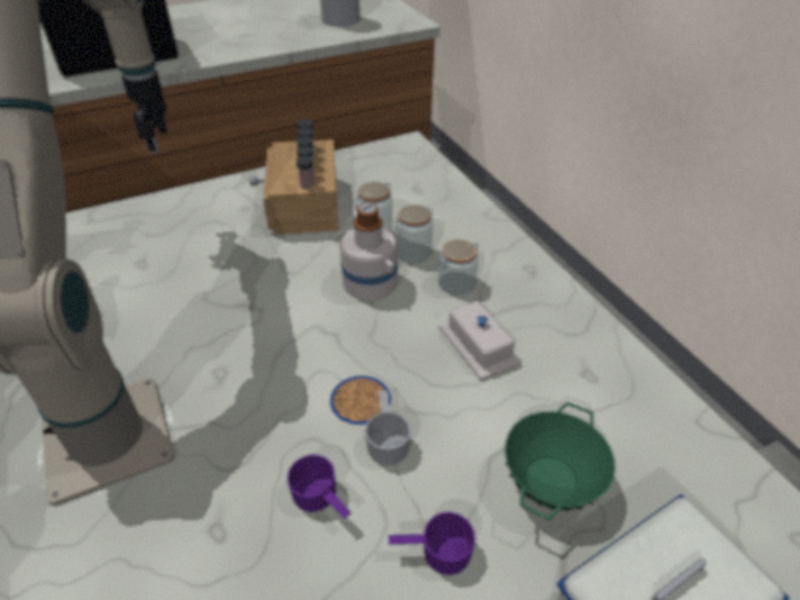

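The top view shows the steel cup at (520,350), the mark at (457,353), the crock and cap at (285,260), and the two purple look-alikes at (537,433) and (634,352). The side view agrees. Next I'll fit circles to get better positions.

```bash
cat > fit.py <<'E'
from h import *
from scipy.optimize import least_squares
def circ(xy,r=None):
    c0=xy.mean(0)
    f=(lambda p:np.hypot(*(xy-p[:2]).T)-(r or p[2]))
    s=least_squares(f,np.r_[c0,r or 40],loss='soft_l1',f_scale=2);return s.x.round(1),len(xy)
def report():
  for cam in ['top','side']:
    D=np.load(cam+'.npz');P=D['P'];hsv=cv2.cvtColor(D['im'],cv2.COLOR_BGR2HSV)
    X,Y,Z=np.moveaxis(P,-1,0);ok=D['d']>0
    near=lambda x,y,r:ok&(np.hypot(X-x,Y-y)<r)
    m=near(456,-130,90)&(hsv[...,0]<25)&(hsv[...,1]>90)&(abs(Z)<25)
    x,y=P[m][:,:2].T if m.any() else ([0],[0]); e=cv2.minEnclosingCircle(P[m][:,:2].astype(np.float32)) if m.any() else None
    print(cam,'mark cork mean',np.mean(x),np.mean(y),'enclosing',e,m.sum())
    b=near(456,-130,100)&(hsv[...,0]>100)&(hsv[...,0]<130)&(hsv[...,1]>90)&(abs(Z)<25)
    if b.sum()>5: print(' blue',circ(P[b][:,:2]))
    c=near(*CUP,60)&(Z>40)&(Z<75)
    print(' cup rim',circ(P[c][:,:2],39) if c.sum()>5 else None,Z[c].max() if c.any() else None)
    k=near(605,172,60)&(Z>198)
    print(' knob',np.median(P[k],0),k.sum(), circ(P[k][:,:2])) if k.any() else None
E
python3 - <<'E'
import fit;from h import *
fit.CUP=(463,-240);fit.report()
D=np.load('top.npz');P=D['P'];X,Y,Z=np.moveaxis(P,-1,0)
m=(Z>180)&(Y>250)&(X>350);print('block',P[m].min(0),P[m].max(0)) if m.any() else 0
for c in['top','side']:
    T=np.array(ctrl.get_calibration(c)['T']);print(c,T[:3,3])
    for q in['cup','mark','cap','cap_knob']:
        for r in ctrl.regions_of(c,q)[:2]:
            m=r['region'];Q=np.load(c+'.npz')['P'][m];print(c,q,round(r['confidence'],2),m.sum(),np.median(Q,0).round(),((np.percentile(Q,2,0)+np.percentile(Q,98,0))/2).round(),np.percentile(Q,98,0).round())
E
```

```text
top mark cork mean 457.4401874377883 -120.4877620790234 enclosing ((458.1298828125, -120.3615493774414), 51.14421463012695) 853
 blue (array([ 457.8, -120.8,   55.8]), 218)
 cup rim (array([ 461.3, -239.5,   39. ]), 168) 63.6205460030003
 knob [613.95321103 184.31390738 211.18542287] 242 (array([614.7, 185. ,  16.5]), 242)
side mark cork mean 449.2088049155327 -120.42394747679042 enclosing ((452.69061279296875, -120.85491943359375), 49.539764404296875) 586
 blue (array([ 453. , -121. ,   55.1]), 36)
 cup rim (array([ 454.5, -243. ,   39. ]), 275) 58.1352785534159
 knob [607.3898891  176.72774936 208.9021414 ] 125 (array([609. , 181.6,  17.7]), 125)
block [550.95858412 442.50283899 180.01045491] [655.57899712 665.1321982  200.49618283]
top [ 397.65072348  -51.40812065 1504.27492781]
top cup 0.76 755 [ 313. -278.    8.] [ 309. -290.   29.] [ 344. -230.   59.]
top cup 0.75 767 [ 459. -458.   11.] [ 444. -456.   29.] [ 499. -419.   59.]
top mark 0.96 1212 [ 459. -119.    2.] [ 459. -119.    3.] [514. -64.  10.]
top cap 0.96 412 [611. 180. 208.] [615. 183. 195.] [643. 208. 217.]
top cap 0.21 1713 [730. -95.  61.] [736. -99.  45.] [781. -19.  81.]
top cap_knob 0.74 415 [611. 180. 208.] [615. 184. 195.] [643. 211. 217.]
top cap_knob 0.48 1491 [597. 166. 122.] [612. 184.  92.] [671. 250. 176.]
side [ 197.27483401 -808.7933182   944.43524958]
side cup 0.85 1220 [ 456. -447.   24.] [ 435. -458.   29.] [ 493. -421.   56.]
side cup 0.67 1095 [ 307. -261.   26.] [ 303. -290.   28.] [ 340. -230.   56.]
side mark 0.71 798 [ 447. -116.    1.] [ 452. -118.    1.] [504. -69.   4.]
side mark 0.61 1513 [590. 144. 101.] [605. 172.  84.] [664. 228. 163.]
side cap 0.6 270 [603. 171. 194.] [606. 178. 191.] [632. 203. 212.]
side cap_knob 0.32 1492 [590. 143. 101.] [603. 166.  84.] [660. 217. 163.]
```

send_rows(
  rows=[
    {"z": 4},
    {"x": 3, "y": -3, "z": 6},
    {"x": 6, "y": -6, "z": 6},
    {"x": 9, "y": -9, "z": 6},
    {"x": 12, "y": -12, "z": 6},
  ],
)

```text
$.rows[0]: bad value
```

send_rows(
  rows=[
    {"x": 0, "y": 0, "z": 4, "roll": 0, "claw": 0.5},
    {"x": 2, "y": -2.5, "z": 6, "roll": -5, "claw": 0.5},
    {"x": 4, "y": -5, "z": 6, "roll": -10, "claw": 0.5},
    {"x": 6, "y": -8, "z": 6, "roll": -15, "claw": 0.5},
    {"x": 8, "y": -11, "z": 6, "roll": -20, "claw": 0.5},
  ],
)

```text
clock: 1.82
eef_pos: [343.2, 483.7, 302.9]
tool_rot: [3.14, -0.0, 2.373]
force: [1.2, 0.3, -0.6]
width: 42.6
```

send_rows(
  rows=[
    {"x": 2, "y": -3.5, "z": 0, "roll": -5, "claw": 0.5},
    {"x": 4, "y": -7, "z": 0, "roll": -10, "claw": 0.5},
    {"x": 6, "y": -10.5, "z": 0, "roll": -15, "claw": 0.5},
    {"x": 8, "y": -14, "z": 0, "roll": -20, "claw": 0.5},
    {"x": 9, "y": -17.5, "z": 0, "roll": -25, "claw": 0.5},
  ],
)

```text
clock: 2.23
eef_pos: [434.8, 307.4, 302.7]
tool_rot: [3.139, 0.0, 1.934]
force: [0.1, 0.0, 0.2]
width: 42.9
```

send_rows(
  rows=[
    {"x": 1, "y": -4, "z": 0, "roll": -5, "claw": 0.5},
    {"x": 2, "y": -8, "z": 0, "roll": -10, "claw": 0.5},
    {"x": 3, "y": -12, "z": 0, "roll": -15, "claw": 0.5},
    {"x": 4, "y": -16, "z": 0, "roll": -21, "claw": 0.5},
    {"x": 5, "y": -20, "z": 0, "roll": -21, "claw": 0.5},
  ],
)

```text
clock: 2.65
eef_pos: [482.7, 107.8, 302.6]
tool_rot: [3.141, -0.0, 1.57]
force: [0.1, -0.6, -0.3]
width: 42.6
```

send_rows(
  rows=[
    {"x": 0, "y": -4, "z": 0, "roll": 0, "claw": 0.5},
    {"x": 0, "y": -8, "z": 0, "roll": 0, "claw": 0.5},
    {"x": -1, "y": -12, "z": 0, "roll": 0, "claw": 0.5},
    {"x": -1.5, "y": -16, "z": 0, "roll": 0, "claw": 0.5},
    {"x": -2, "y": -20, "z": 0, "roll": 0, "claw": 0.5},
  ],
)

```text
clock: 3.07
eef_pos: [461.9, -92.1, 302.6]
tool_rot: [3.141, -0.0, 1.574]
force: [0.4, 0.0, 0.0]
width: 42.8
```

send_rows(
  rows=[
    {"x": 0, "y": -4, "z": -1, "roll": 0, "claw": 0.5},
    {"x": 0, "y": -8, "z": -2, "roll": 0, "claw": 0.5},
    {"x": 0, "y": -12, "z": -3, "roll": 0, "claw": 0.5},
    {"x": 0, "y": -16, "z": -4, "roll": 0, "claw": 0.5},
    {"x": 0, "y": -20, "z": -6, "roll": 0, "claw": 0.5},
  ],
)

```text
clock: 3.48
eef_pos: [463.2, -290.7, 244.6]
tool_rot: [3.138, 0.002, 1.573]
force: [2.1, -0.2, -0.1]
width: 42.9
```

send_rows(
  rows=[
    {"x": -0.5, "y": -4, "z": -1, "roll": 0, "claw": 0.5},
    {"x": -0.5, "y": -4, "z": -5, "roll": 0, "claw": 0.5},
    {"x": -0.5, "y": -4, "z": -9, "roll": 0, "claw": 0.5},
    {"x": -0.5, "y": -4, "z": -12, "roll": 0, "claw": 0.5},
    {"x": -0.5, "y": -4, "z": -15, "roll": 0, "claw": 0.5},
  ],
)

```text
clock: 3.9
eef_pos: [457.2, -327.6, 91.9]
tool_rot: [-3.141, -0.001, 1.573]
force: [1.0, 0.2, -0.7]
width: 42.7
```

send_rows(
  rows=[
    {"x": 0, "y": 0, "z": -3, "roll": 0, "claw": 0.5},
    {"x": 0, "y": 0, "z": -5, "roll": 0, "claw": 0.5},
    {"x": 0, "y": 0, "z": -6, "roll": 0, "claw": 0.5},
    {"x": 0, "y": 0, "z": -6.7, "roll": 0, "claw": 0.5},
    {"x": 0, "y": 0, "z": -6.7, "roll": 0, "claw": 0.5},
  ],
)

```text
clock: 4.32
eef_pos: [457.4, -327.6, 26.0]
tool_rot: [-3.141, -0.001, 1.574]
force: [0.1, 0.5, -0.1]
width: 42.5
```

```bash
cat > look.py <<'E'
from h import *
import sys
tag=sys.argv[1]; cams=sys.argv[2:]
for c in cams:
    im,d=ctrl.get_image(c)
    if c!='wrist': np.savez(c+'.npz',im=im,P=cloud(c,d),d=d)
    cv2.imwrite(f'pics/{c}_{tag}.png',cv2.resize(im,(800,600)))
s=ctrl.read_state();print(s['clock'],s['eef_pos'],s['tool_rot'],s['force'],s['width'])
E
python3 look.py a wrist side
```

```text
4.4167 [ 458.17542115 -328.18945746   27.61431295] [3.14024094e+00 1.03222787e-03 1.57392304e+00] [-0.16107546  0.47818384 -0.24282079] 42.608951271797665
```

View pics/wrist_a.png

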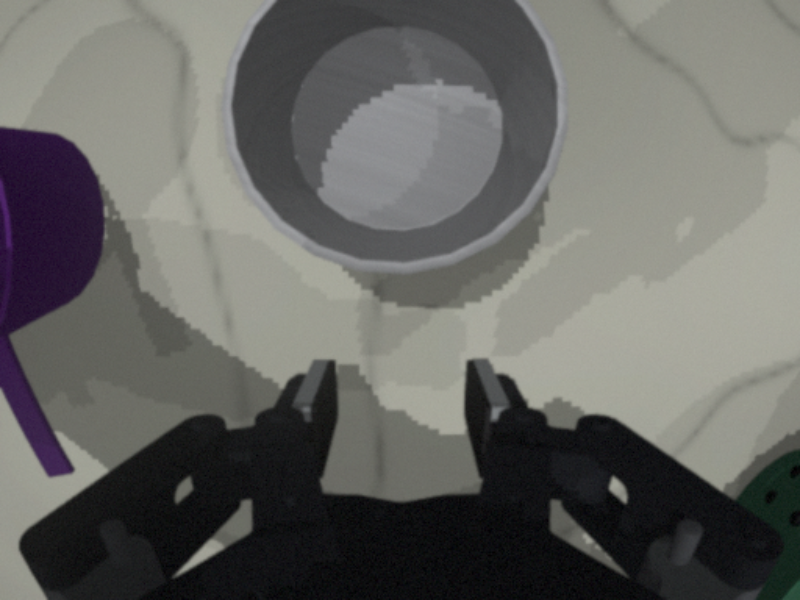

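The wrist view shows the cup's centre at column 397, in line with the gap between the fingers at about 400. I'll push slowly.

send_rows(
  rows=[
    {"x": 0, "y": 1.5, "z": -0.2, "roll": 0, "claw": 0.5},
    {"x": 0, "y": 2.5, "z": -0.2, "roll": 0, "claw": 0.5},
    {"x": 0, "y": 3.2, "z": -0.2, "roll": 0, "claw": 0.5},
    {"x": 0, "y": 3.7, "z": -0.2, "roll": 0, "claw": 0.5},
    {"x": 0, "y": 4.1, "z": -0.2, "roll": 0, "claw": 0.5},
  ],
)

```text
clock: 4.83
eef_pos: [457.9, -285.7, 25.1]
tool_rot: [3.141, 0.0, 1.575]
force: [0.2, -1.2, 0.2]
width: 42.6
```

send_rows(
  rows=[
    {"x": 0, "y": 0.4, "z": 0, "roll": 0, "claw": 0.5},
    {"x": 0, "y": 0.8, "z": 0, "roll": 0, "claw": 0.5},
    {"x": 0, "y": 1.2, "z": 0, "roll": 0, "claw": 0.5},
    {"x": 0, "y": 1.6, "z": 0, "roll": 0, "claw": 0.5},
    {"x": 0, "y": 2.0, "z": 0, "roll": 0, "claw": 0.5},
  ],
)

```text
clock: 5.25
eef_pos: [457.8, -266.8, 24.8]
tool_rot: [3.141, 0.001, 1.573]
force: [-0.1, -2.4, 1.3]
width: 42.6
```

send_rows(
  rows=[
    {"x": 0, "y": 0.4, "z": 0, "roll": 0, "claw": 0.5},
    {"x": 0, "y": 0.8, "z": 0, "roll": 0, "claw": 0.5},
    {"x": 0, "y": 1.2, "z": 0, "roll": 0, "claw": 0.5},
    {"x": 0, "y": 1.6, "z": 0, "roll": 0, "claw": 0.5},
    {"x": 0, "y": 2.0, "z": 0, "roll": 0, "claw": 0.5},
  ],
)

```text
clock: 5.67
eef_pos: [457.5, -246.3, 24.7]
tool_rot: [3.142, 0.0, 1.574]
force: [0.4, -2.1, 2.2]
width: 42.7
```

```bash
python3 look.py b wrist side
```

```text
5.7667 [ 457.50761486 -245.22469297   24.55151473] [-3.14106180e+00 -1.43535992e-03  1.57506122e+00] [-0.56031279 -0.14597781 -0.21050427] 42.79251956775967
```

View pics/wrist_b.png

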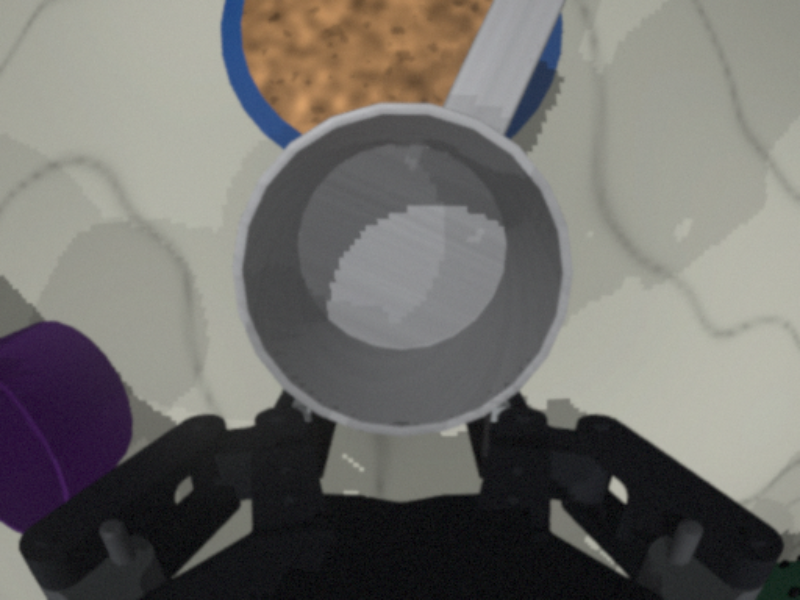

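The cup is cradled between both fingers at (403,268). The mark lies straight ahead at about column 392, roughly 3–4 mm to −x of the cup. I'll keep pushing.

send_rows(
  rows=[
    {"x": 0, "y": 0.4, "z": 0, "roll": 0, "claw": 0.5},
    {"x": 0, "y": 0.8, "z": 0, "roll": 0, "claw": 0.5},
    {"x": -0.1, "y": 1.2, "z": 0, "roll": 0, "claw": 0.5},
    {"x": -0.1, "y": 1.6, "z": 0, "roll": 0, "claw": 0.5},
    {"x": -0.1, "y": 2.0, "z": 0, "roll": 0, "claw": 0.5},
  ],
)

```text
clock: 6.18
eef_pos: [456.3, -226.0, 24.6]
tool_rot: [-3.141, -0.0, 1.574]
force: [-0.4, -1.3, 0.2]
width: 42.4
```

send_rows(
  rows=[
    {"x": 0, "y": 0.4, "z": 0, "roll": 0, "claw": 0.5},
    {"x": 0, "y": 0.8, "z": 0, "roll": 0, "claw": 0.5},
    {"x": -0.1, "y": 1.2, "z": 0, "roll": 0, "claw": 0.5},
    {"x": -0.1, "y": 1.6, "z": 0, "roll": 0, "claw": 0.5},
    {"x": -0.1, "y": 2.0, "z": 0, "roll": 0, "claw": 0.5},
  ],
)

```text
clock: 6.6
eef_pos: [455.4, -206.2, 24.7]
tool_rot: [-3.141, -0.0, 1.574]
force: [0.5, -0.8, 0.1]
width: 42.5
```

send_rows(
  rows=[
    {"x": 0, "y": 0.4, "z": 0, "roll": 0, "claw": 0.5},
    {"x": 0, "y": 0.8, "z": 0, "roll": 0, "claw": 0.5},
    {"x": -0.1, "y": 1.2, "z": 0, "roll": 0, "claw": 0.5},
    {"x": -0.1, "y": 1.6, "z": 0, "roll": 0, "claw": 0.5},
    {"x": -0.1, "y": 2.0, "z": 0, "roll": 0, "claw": 0.5},
  ],
)

```text
clock: 7.02
eef_pos: [454.4, -186.2, 24.7]
tool_rot: [-3.141, -0.0, 1.574]
force: [0.1, -1.3, -0.2]
width: 42.5
```

send_rows(
  rows=[
    {"x": 0, "y": 0.4, "z": 0, "roll": 0, "claw": 0.5},
    {"x": 0, "y": 0.8, "z": 0, "roll": 0, "claw": 0.5},
    {"x": 0, "y": 1.2, "z": 0, "roll": 0, "claw": 0.5},
    {"x": 0, "y": 1.6, "z": 0, "roll": 0, "claw": 0.5},
    {"x": 0, "y": 1.9, "z": 0, "roll": 0, "claw": 0.5},
  ],
)

```text
clock: 7.43
eef_pos: [454.5, -167.0, 24.7]
tool_rot: [-3.142, -0.0, 1.574]
force: [-0.8, -1.9, -0.3]
width: 43.1
```

send_rows(
  rows=[
    {"x": 0, "y": -1, "z": 0, "roll": 0, "claw": 0.5},
    {"x": 0, "y": -3, "z": 0, "roll": 0, "claw": 0.5},
    {"x": 0, "y": -6, "z": 0, "roll": 0, "claw": 0.5},
    {"x": 0, "y": -8, "z": 3, "roll": 0, "claw": 0.5},
    {"x": 0, "y": -9, "z": 7, "roll": 0, "claw": 0.5},
  ],
)

```text
clock: 7.85
eef_pos: [451.9, -261.2, 93.4]
tool_rot: [-3.136, 0.0, 1.57]
force: [1.1, 0.6, 1.5]
width: 42.7
```

```bash
python3 look.py c wrist side top; python3 -c "
import fit;fit.CUP=(456,-121);fit.report()"
```

```text
8.0 [ 455.7275006  -260.82812331   97.23690333] [3.13677096 0.00374617 1.57126682] [-0.35146468  0.27756482 -0.80374153] 42.44527691704939
top mark cork mean 458.665404205906 -112.55201928066387 enclosing ((457.9889831542969, -121.07012939453125), 50.624610900878906) 160
 blue (array([ 458. , -120.8,   55.7]), 179)
 cup rim (array([ 460.2, -119.4,   39. ]), 136) 63.73283472566595
 knob [614.11977839 183.95618802 211.59971136] 241 (array([614.5, 184.6,  16.5]), 241)
side mark cork mean 416.1087356971561 -129.2931854056131 enclosing ((426.2510681152344, -124.33209228515625), 37.86304473876953) 73
 blue (array([ 453.4, -120.9,   55.6]), 32)
 cup rim (array([ 455. , -123.5,   39. ]), 125) 57.82154095895396
```

View pics/wrist_c.png

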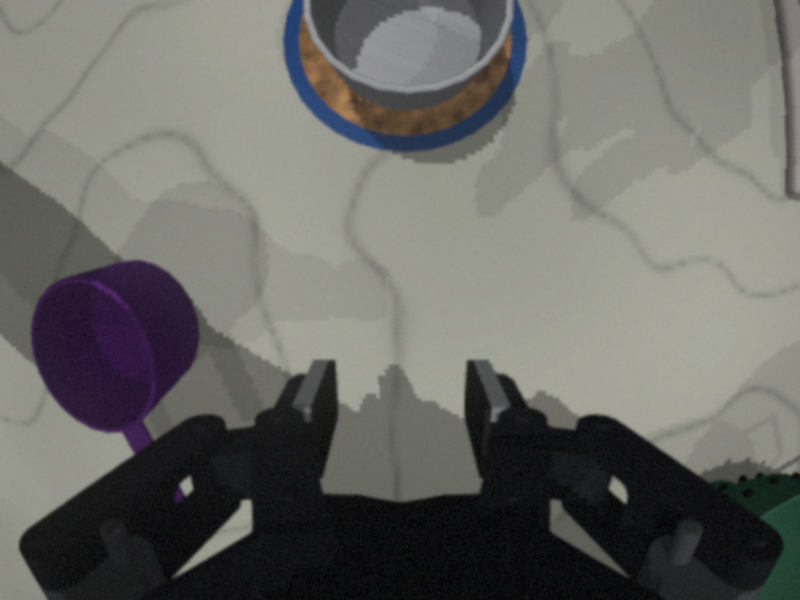

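The cup is upright and fully inside the blue ring; the rim fit is within 3 mm of the mark's centre in both cameras. Next is the cap.

send_rows(
  rows=[
    {"x": 0, "y": 0, "z": 4, "roll": 0, "claw": 0},
    {"x": 0, "y": 0, "z": 8, "roll": 0, "claw": 0},
    {"x": 0, "y": 0, "z": 12, "roll": 0, "claw": 0},
    {"x": 0, "y": 0, "z": 16, "roll": 0, "claw": 0},
    {"x": 0, "y": 2, "z": 19, "roll": 0, "claw": 0},
  ],
)

```text
clock: 8.42
eef_pos: [454.1, -241.3, 287.2]
tool_rot: [3.14, 0.004, 1.569]
force: [0.8, -0.4, 0.2]
width: 85.4
```

send_rows(
  rows=[
    {"x": 1, "y": 3, "z": 1, "roll": 0, "claw": 0},
    {"x": 2, "y": 7, "z": 1, "roll": 0, "claw": 0},
    {"x": 3, "y": 11, "z": 1, "roll": 0, "claw": 0},
    {"x": 4, "y": 15, "z": 1, "roll": 0, "claw": 0},
    {"x": 5, "y": 19, "z": 1, "roll": 0, "claw": 0},
  ],
)

```text
clock: 8.83
eef_pos: [503.9, -45.3, 293.9]
tool_rot: [-3.14, -0.001, 1.574]
force: [1.0, 0.1, -0.3]
width: 85.5
```

send_rows(
  rows=[
    {"x": 2, "y": 3.5, "z": 1, "roll": 0, "claw": 0},
    {"x": 4, "y": 7, "z": 1, "roll": 0, "claw": 0},
    {"x": 6, "y": 10.5, "z": 1, "roll": 0, "claw": 0},
    {"x": 8, "y": 14, "z": 1, "roll": 0, "claw": 0},
    {"x": 10.5, "y": 17, "z": 1, "roll": 0, "claw": 0},
  ],
)

```text
clock: 9.25
eef_pos: [608.6, 126.0, 303.3]
tool_rot: [-3.138, -0.001, 1.577]
force: [0.5, 0.1, -0.3]
width: 85.4
```

```bash
python3 look.py d wrist; python3 - <<'E'
from h import *
print(ctrl.read_state()['qpos'])
c=ctrl.get_calibration('wrist');print(c['intrinsics'],np.round(c['T'],3))
for q in['cap_knob','crock_rim','cap']: print(q,ctrl.place_of('wrist',q)[:2])
for r in ctrl.regions_of('wrist','cap')[:2]:
    v,u=np.nonzero(r['region']);print(r['confidence'],r['uv'],u.min(),u.max(),v.min(),v.max())
E
```

```text
9.3 [613.41741133 134.39795155 302.14740378] [ 3.1401774  -0.00572696  1.5853317 ] [6.70308613 6.87277877 1.62911371] 85.2352133657373
[-0.54689432  0.5792331   0.48985908  1.51737567 -0.29689839  1.11652246
  0.02025207]
[[297.31863964   0.         256.24903863]
 [  0.         297.31863964 195.08054358]
 [  0.           0.           1.        ]] [[ 1.00000e+00  1.40000e-02  4.00000e-03  6.12573e+02]
 [ 1.40000e-02 -9.67000e-01 -2.54000e-01  1.98279e+02]
 [ 0.00000e+00  2.54000e-01 -9.67000e-01  4.34509e+02]
 [ 0.00000e+00  0.00000e+00  0.00000e+00  1.00000e+00]]
cap_knob [{'uv': [261.1, 125.8], 'confidence': 0.68}]
crock_rim []
cap [{'uv': [257.5, 122.7], 'confidence': 0.56}]
0.66 [258.1, 120.8] 223 296 88 160
```

View pics/wrist_d.png

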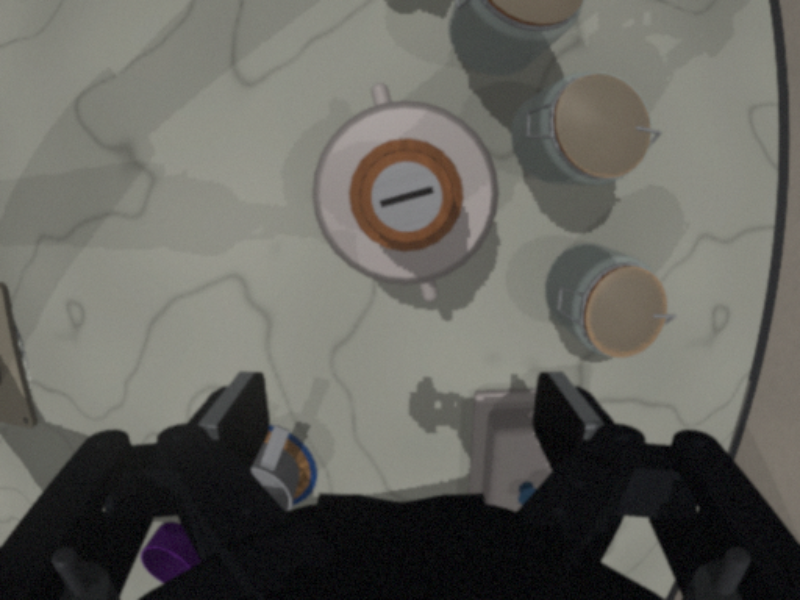

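```bash
cat > knob.py <<'E'
from h import *
def ray(u,v,z):
    c=ctrl.get_calibration('wrist');K=np.array(c['intrinsics']);T=np.array(c['T'])
    x,y=(u-K[0,2])/K[0,0],(v-K[1,2])/K[0,0];r=np.hypot(x,y)+1e-9
    d=T[:3,:3]@np.array([x/r*np.sin(r),y/r*np.sin(r),np.cos(r)])
    return T[:3,3]+d*(z-T[2,3])/d[2]
im,d=ctrl.get_image('wrist');s=ctrl.read_state()
h=cv2.cvtColor(im,cv2.COLOR_BGR2HSV)
m=((h[...,0]<15)&(h[...,1]>110)&(h[...,2]>60)).astype(np.uint8)
n,l,st,ce=cv2.connectedComponentsWithStats(m)
cs,_=cv2.findContours(m,cv2.RETR_EXTERNAL,cv2.CHAIN_APPROX_NONE)
for c in sorted(cs,key=cv2.contourArea)[-2:]:
    e=cv2.fitEllipse(c);print('outer ellipse',np.round(e[0],1),np.round(e[1],1),'knob top',ray(*e[0],205).round(1))
print('label centre',ray(259.8,126.1,210).round(1)) if 0 else 0
print(s['eef_pos'].round(1),s['tool_rot'].round(3),s['qpos'].round(3))
E
python3 knob.py
```

```text
outer ellipse [193.8 294.5] [4.2 5.9] knob top [549.9  26.3 205. ]
outer ellipse [259.2 118.8] [69.3 69.9] knob top [610.6 183.9 205. ]
[608.6 120.8 303.8] [-3.139e+00  1.000e-03  1.572e+00] [-0.54   0.57   0.5    1.532 -0.291  1.117  0.024]
```

```bash
cat >> knob.py <<'E'
print('flange',ray(*e[0],174).round(1))
g=((h[...,1]<60)&(h[...,2]>110)&(np.hypot(*(np.indices(m.shape).transpose(1,2,0)-np.array(e[0])[::-1]).transpose(2,0,1))<28)).astype(np.uint8)
q=cv2.moments(g);print('label',q['m00'],q['m10']/q['m00'],q['m01']/q['m00'],ray(q['m10']/q['m00'],q['m01']/q['m00'],210).round(1))
E
python3 knob.py
```

```text
outer ellipse [193.7 295.1] [3.4 7.7] knob top [549.7  25.3 205. ]
outer ellipse [258.9 117.9] [69.  69.8] knob top [610.6 184.3 205. ]
[608.8 120.5 304.3] [-3.140e+00  1.000e-03  1.572e+00] [-0.539  0.569  0.5    1.532 -0.291  1.117  0.024]
flange [610.8 184.2 174. ]
label 1425.0 259.30105263157895 118.06947368421052 [610.9 184.2 210. ]
```

The flange and the label agree on the cap's axis at (610.8, 184.2). I'll align over it and check again before descending.

send_rows(
  rows=[
    {"x": 0.1, "y": 2, "z": -2, "roll": 0, "claw": 0},
    {"x": 0.2, "y": 4.5, "z": -4, "roll": 0, "claw": 0},
    {"x": 0.2, "y": 6.35, "z": -5, "roll": 0, "claw": 0},
    {"x": 0.2, "y": 6.35, "z": -5, "roll": 0, "claw": 0},
    {"x": 0.2, "y": 6.35, "z": -5, "roll": 0, "claw": 0},
  ],
)

```text
clock: 10.02
eef_pos: [610.7, 186.6, 254.1]
tool_rot: [-3.14, 0.0, 1.576]
force: [0.1, -0.8, 0.0]
width: 85.5
```

send_rows(
  rows=[
    {"x": 0, "y": 0, "z": 0, "roll": 0, "claw": 0},
    {"x": 0, "y": 0, "z": 0, "roll": 0, "claw": 0},
  ],
)

```text
clock: 10.18
eef_pos: [612.2, 184.0, 255.8]
tool_rot: [3.14, 0.001, 1.572]
force: [1.5, 0.4, 0.4]
width: 85.2
```

```bash
python3 knob.py
```

```text
outer ellipse [389.7 243.2] [ 8.7 26.4] knob top [709.  163.6 205. ]
outer ellipse [254.  205.5] [80.5 87.7] knob top [610.9 192.6 205. ]
[612.2 184.2 255.8] [3.14  0.    1.572] [-0.615  0.64   0.479  1.544 -0.325  1.036 -0.05 ]
flange [610.6 183.1 174. ]
label 1231.0 253.5637692932575 212.5182778229082 [610.6 189.6 210. ]
```

```bash
sed -i 's/<28)/<55)/' knob.py; cat >> knob.py <<'E'
cs,_=cv2.findContours(g,cv2.RETR_EXTERNAL,cv2.CHAIN_APPROX_NONE)
e2=cv2.fitEllipse(max(cs,key=cv2.contourArea));print('label ell',e2,ray(*e2[0],210).round(1))
cv2.ellipse(im,e,(0,255,0),1);cv2.ellipse(im,e2,(255,0,255),1);cv2.imwrite('pics/wrist_e.png',cv2.resize(im,(800,600)))
E
python3 knob.py
```

```text
outer ellipse [393.4 242. ] [12.3 35.6] knob top [711.8 164.7 205. ]
outer ellipse [254.1 205.8] [80.5 87.7] knob top [610.8 192.8 205. ]
[612.1 184.4 255.7] [3.14  0.    1.572] [-0.615  0.64   0.478  1.544 -0.325  1.036 -0.05 ]
flange [610.6 183.2 174. ]
label 4441.0 249.68362981310517 209.77324926818284 [608.1 191.7 210. ]
label ell ((254.07325744628906, 204.78543090820312), (101.20759582519531, 103.93492889404297), 5.066836833953857) [610.9 195.  210. ]
```

View pics/wrist_e.png

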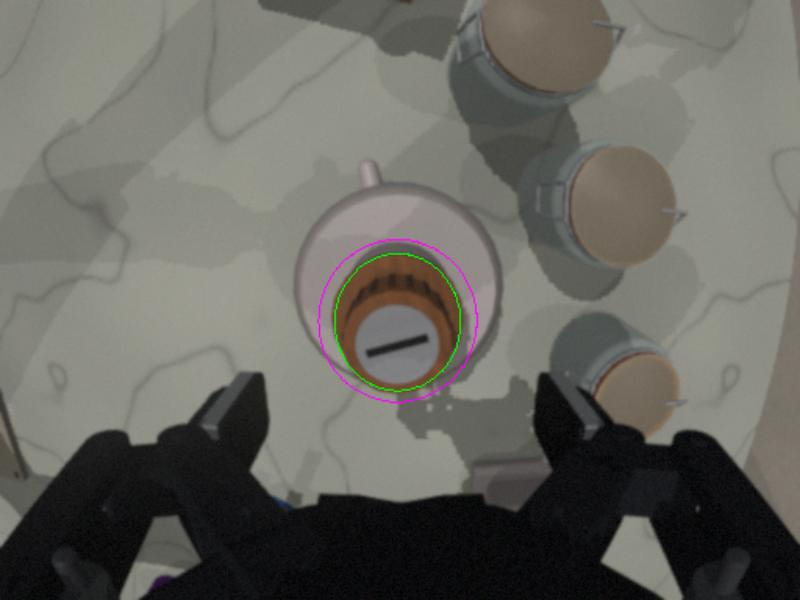

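```bash
python3 -c "
from knob import *
print('LABEL',ray(254.1,221.4,210),ray(254.1,221.4,208))" | tail -1
```

```text
LABEL [610.73519891 184.27793596 210.        ] [610.72086205 183.5447806  208.        ]
```

The label at (397,346) gives the axis at (610.7, 184.3), which matches the earlier estimate. I'll descend and grip.

send_rows(
  rows=[
    {"x": -0.14, "y": 0, "z": -2, "roll": 0, "claw": 0},
    {"x": -0.14, "y": 0, "z": -4, "roll": 0, "claw": 0},
    {"x": -0.14, "y": 0, "z": -5.5, "roll": 0, "claw": 0},
    {"x": -0.14, "y": 0, "z": -6.7, "roll": 0, "claw": 0},
    {"x": -0.14, "y": 0, "z": -6.7, "roll": 0, "claw": 0},
  ],
)

```text
clock: 10.75
eef_pos: [608.7, 185.3, 185.4]
tool_rot: [-3.138, 0.001, 1.573]
force: [-0.1, -0.3, 0.2]
width: 85.5
```

send_rows(
  rows=[
    {"x": 0, "y": 0, "z": 0, "roll": 0, "claw": 0.4},
    {"x": 0, "y": 0, "z": 0, "roll": 0, "claw": 0.6},
    {"x": 0, "y": 0, "z": 0, "roll": 0, "claw": 1},
    {"x": 0, "y": 0, "z": 0, "roll": 0, "claw": 1},
    {"x": 0, "y": 0, "z": 0, "roll": 0, "claw": 1},
  ],
)

```text
clock: 11.17
eef_pos: [611.0, 186.0, 189.2]
tool_rot: [3.139, -0.001, 1.574]
force: [-0.3, -0.3, 5.9]
width: 44.6
```

send_rows(
  rows=[
    {"x": 0, "y": 0, "z": 0, "roll": 0, "claw": 1},
    {"x": 0, "y": 0, "z": 0, "roll": 0, "claw": 1},
    {"x": 0, "y": 0, "z": 0, "roll": 0, "claw": 1},
  ],
)

```text
clock: 11.42
eef_pos: [611.1, 186.0, 189.2]
tool_rot: [3.139, -0.001, 1.574]
force: [0.5, 0.6, 6.2]
width: 44.9
```

```bash
python3 look.py f side wrist
```

```text
11.5167 [611.04182155 185.96885308 189.20323238] [ 3.13910658e+00 -8.31257515e-04  1.57384643e+00] [ 0.54048365 -1.06032697  6.59488757] 44.284014099709516
```

send_rows(
  rows=[
    {"x": 0, "y": 0, "z": 0, "roll": 4, "claw": 1},
    {"x": 0, "y": 0, "z": 0, "roll": 8, "claw": 1},
    {"x": 0, "y": 0, "z": 0, "roll": 12, "claw": 1},
    {"x": 0, "y": 0, "z": 0, "roll": 16, "claw": 1},
    {"x": 0, "y": 0, "z": 0, "roll": 20, "claw": 1},
  ],
)

```text
clock: 11.93
eef_pos: [608.0, 186.0, 189.3]
tool_rot: [-3.138, -0.004, 1.921]
force: [-10.8, 11.4, 20.3]
width: 44.5
```

```bash
python3 -c "
from h import *
s=ctrl.read_state();print(s['torque'],s['force'],s['tool_rot'],s['eef_pos'])"
```

```text
[ 2.05518562  2.77143112 -0.46838515] [-10.77621538  11.37297341  20.25768594] [-3.13826625 -0.00350512  1.92142844] [608.04938472 186.02417095 189.33924202]
```

send_rows(
  rows=[
    {"x": 0, "y": 0, "z": 0, "roll": 0, "claw": 1},
    {"x": 0, "y": 0, "z": 0, "roll": 0, "claw": 1},
    {"x": 0, "y": 0, "z": 0, "roll": 0, "claw": 1},
  ],
)

```text
clock: 12.18
eef_pos: [608.1, 186.1, 189.5]
tool_rot: [-3.138, -0.002, 1.923]
force: [-5.9, -0.0, 14.5]
width: 44.7
```

```bash
python3 look.py g wrist; python3 -c "
from h import *
s=ctrl.read_state();print(s['torque'])
a=cv2.imread('pics/wrist_f.png')[250:600,200:600];b=cv2.imread('pics/wrist_g.png')[250:600,200:600]
cv2.imwrite('pics/fg.png',np.hstack([a,b]))"
```

```text
12.2333 [608.06943316 186.09944837 189.48281583] [-3.13818237e+00 -2.31011721e-03  1.92337964e+00] [-7.31379637 -0.65585239 13.56945766] 44.47248041377087
[-0.2175338   2.17149614  0.03704121]
```

View pics/fg.png

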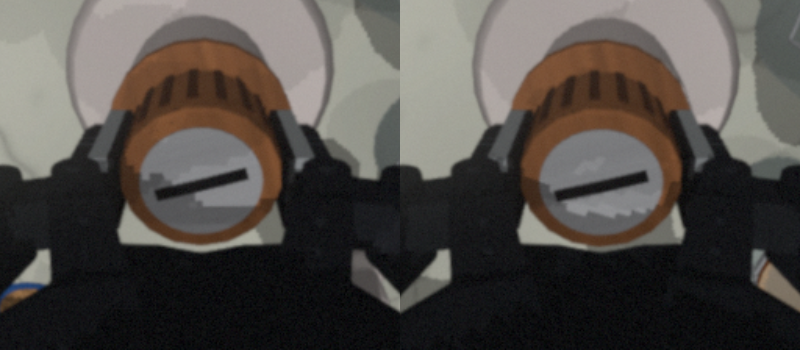

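The stripe is unchanged relative to the fingers (both panels, about 14° of tilt), so the cap followed the full 20° turn. That is past the 12° stop, so anticlockwise is the loosening way. I'll continue to about 60° and relieve the small down and side load.

send_rows(
  rows=[
    {"x": -0.1, "y": 0, "z": 0.1, "roll": 4, "claw": 1},
    {"x": -0.1, "y": 0, "z": 0.1, "roll": 8, "claw": 1},
    {"x": -0.1, "y": 0, "z": 0.1, "roll": 12, "claw": 1},
    {"x": -0.1, "y": 0, "z": 0.1, "roll": 16, "claw": 1},
    {"x": -0.1, "y": 0, "z": 0.1, "roll": 20, "claw": 1},
  ],
)

```text
clock: 12.65
eef_pos: [612.1, 181.1, 189.4]
tool_rot: [3.14, 0.007, 2.268]
force: [13.2, -11.6, -4.7]
width: 44.5
```

send_rows(
  rows=[
    {"x": 0, "y": 0, "z": 0, "roll": 4, "claw": 1},
    {"x": 0, "y": 0, "z": 0, "roll": 8, "claw": 1},
    {"x": 0, "y": 0, "z": 0, "roll": 12, "claw": 1},
    {"x": 0, "y": 0, "z": 0, "roll": 16, "claw": 1},
    {"x": 0, "y": 0, "z": 0, "roll": 20, "claw": 1},
  ],
)

```text
clock: 13.07
eef_pos: [620.0, 179.0, 189.7]
tool_rot: [3.135, 0.021, 2.615]
force: [34.3, -12.5, -13.7]
width: 43.3
```

```bash
python3 look.py h wrist; python3 -c "
from h import *
s=ctrl.read_state();print(s['torque'],s['qpos'])
for n in 'fgh':
    a=cv2.imread(f'pics/wrist_{n}.png',0)[360:490,340:460];m=cv2.morphologyEx((a<60).astype(np.uint8),cv2.MORPH_OPEN,np.ones((3,3)))
    k,l,st,c=cv2.connectedComponentsWithStats(m)
    for i in range(1,k):
        if st[i,4]>300:
            r=cv2.minAreaRect(np.argwhere(l==i)[:,::-1].astype(np.float32));print(n,r)"
```

```text
13.1167 [620.38110396 178.71124863 189.82036921] [3.13546796 0.02210579 2.61928004] [ 23.87318226  -8.98455606 -13.73643395] 43.4190409191626
[-2.07263544 -4.70627351 -0.55611343] [-0.42334914  0.67355939  0.15570355  1.60700931 -0.11294148  0.85053356
  0.82018058]
f ((60.55897521972656, 74.755615234375), (12.217366218566895, 93.39164733886719), 77.00537872314453)
g ((60.54100799560547, 76.18575286865234), (10.69060230255127, 93.60301971435547), 77.55000305175781)
h ((60.95097351074219, 29.632553100585938), (96.34711456298828, 11.190603256225586), 20.297569274902344)
h ((79.6500244140625, 82.95000457763672), (19.922346115112305, 89.17622375488281), 71.56504821777344)
```

View pics/wrist_h.png

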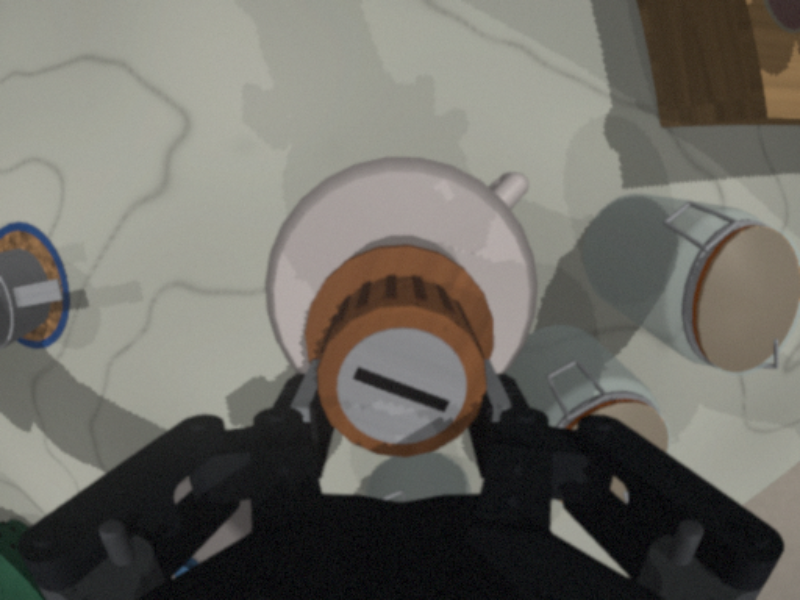

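The picture shows the stripe at (402,390), now tilted the other way (about +20°). So the cap turned only about 26° of the gripper's 60°. The fingers had drifted off-centre and slipped under side load. I'll open, recentre and regrip.

send_rows(
  rows=[
    {"x": 0, "y": 0, "z": 0, "roll": 0, "claw": 0.3},
    {"x": 0, "y": 0, "z": 0, "roll": 0, "claw": 0},
    {"x": 0, "y": 0, "z": 0, "roll": 0, "claw": 0},
    {"x": 0, "y": 0, "z": 0, "roll": 0, "claw": 0},
    {"x": 0, "y": 0, "z": 0, "roll": 0, "claw": 0},
  ],
)

```text
clock: 13.53
eef_pos: [608.5, 186.6, 188.7]
tool_rot: [3.142, -0.001, 2.622]
force: [1.0, -0.1, -0.2]
width: 85.6
```

send_rows(
  rows=[
    {"x": 0, "y": 0, "z": 0, "roll": 0, "claw": 0},
    {"x": 0, "y": 0, "z": 0, "roll": 0, "claw": 0},
    {"x": 0, "y": 0, "z": 0, "roll": 0, "claw": 0},
  ],
)

```text
clock: 13.78
eef_pos: [609.0, 186.1, 188.8]
tool_rot: [3.142, -0.0, 2.621]
force: [-0.1, 0.5, -0.2]
width: 85.3
```

```bash
cat > stripe.py <<'E'
from h import *
import sys
from scipy.spatial.transform import Rotation as R
def ray(u,v,z):
    c=ctrl.get_calibration('wrist');K=np.array(c['intrinsics']);T=np.array(c['T'])
    x,y=(u-K[0,2])/K[0,0],(v-K[1,2])/K[0,0];r=np.hypot(x,y)+1e-9
    d=T[:3,:3]@np.array([x/r*np.sin(r),y/r*np.sin(r),np.cos(r)])
    return T[:3,3]+d*(z-T[2,3])/d[2]
s=ctrl.read_state();im,d=ctrl.get_image('wrist')
zt=float(sys.argv[1]) if len(sys.argv)>1 else 210
hsv=cv2.cvtColor(im,cv2.COLOR_BGR2HSV)
dark=((hsv[...,2]<60)).astype(np.uint8)
k,l,st,ce=cv2.connectedComponentsWithStats(dark)
for i in range(1,k):
    if 60<st[i,4]<900:
        (cx,cy),(a,b),t=cv2.minAreaRect(np.argwhere(l==i)[:,::-1].astype(np.float32))
        if max(a,b)>4*min(a,b)+2 and 200<cx<310:
            q=cv2.boxPoints(((cx,cy),(a,b),t));q=q if np.linalg.norm(q[0]-q[1])>np.linalg.norm(q[1]-q[2]) else q[[1,2,3,0]]
            p0,p1=ray(*q[0],zt),ray(*q[1],zt);v=p1-p0
            print('stripe px',round(cx,1),round(cy,1),'world',ray(cx,cy,zt).round(1),'len',np.linalg.norm(v).round(1),'angle',(np.degrees(np.arctan2(v[1],v[0]))%180).round(1))
print(round(s['clock'],2),s['eef_pos'].round(1),s['tool_rot'].round(3),s['force'].round(1),s['torque'].round(2),s['width'])
E
python3 stripe.py
```

```text
stripe px 283.3 221.1 world [592.8 206.9 210. ] len 9.2 angle 166.9
stripe px 214.9 233.2 world [583.7 180.4 210. ] len 18.0 angle 125.2
stripe px 253.9 277.7 world [609.5 183.8 210. ] len 25.9 angle 35.1
13.78 [609.  186.1 188.8] [ 3.142 -0.     2.621] [-0.1  0.5 -0.2] [-0.03 -0.04  0.  ] 85.26227386844332
```

send_rows(
  rows=[
    {"x": 0.13, "y": -0.2, "z": 0.25, "roll": 0, "claw": 0},
    {"x": 0.13, "y": -0.2, "z": 0.25, "roll": 0, "claw": 0},
    {"x": 0.13, "y": -0.2, "z": 0.25, "roll": 0, "claw": 0},
    {"x": 0.13, "y": -0.2, "z": 0.25, "roll": 0, "claw": 0},
    {"x": 0.13, "y": -0.2, "z": 0.25, "roll": 0, "claw": 0},
  ],
)

```text
clock: 14.25
eef_pos: [610.4, 183.9, 191.2]
tool_rot: [-3.142, -0.0, 2.621]
force: [-0.4, -0.7, -0.6]
width: 85.2
```

```bash
python3 stripe.py|tail -2
```

```text
stripe px 256.9 270.3 world [609.4 183.9 210. ] len 26.0 angle 34.6
14.25 [610.4 183.9 191.2] [-3.142 -0.     2.621] [-0.4 -0.7 -0.6] [-0.01  0.03 -0.  ] 85.22448155744664
```

send_rows(
  rows=[
    {"x": 0, "y": 0, "z": 0, "roll": 0, "claw": 0.4},
    {"x": 0, "y": 0, "z": 0, "roll": 0, "claw": 1},
    {"x": 0, "y": 0, "z": 0, "roll": 0, "claw": 1},
    {"x": 0, "y": 0, "z": 0, "roll": 0, "claw": 1},
    {"x": 0, "y": 0, "z": 0, "roll": 0, "claw": 1},
  ],
)

```text
clock: 14.72
eef_pos: [610.7, 184.0, 191.6]
tool_rot: [3.141, 0.0, 2.62]
force: [-1.7, 0.7, 2.4]
width: 44.5
```

send_rows(
  rows=[
    {"x": 0, "y": 0, "z": 0, "roll": 0, "claw": 1},
    {"x": 0, "y": 0, "z": 0, "roll": 0, "claw": 1},
    {"x": 0, "y": 0, "z": 0, "roll": 0, "claw": 1},
  ],
)

```text
clock: 14.97
eef_pos: [610.6, 184.0, 191.6]
tool_rot: [3.141, 0.0, 2.621]
force: [-0.1, 0.5, 4.7]
width: 44.6
```

```bash
python3 stripe.py|tail -2
```

```text
stripe px 256.0 270.4 world [609.8 183.5 210. ] len 26.2 angle 36.0
14.97 [610.6 184.  191.6] [3.141 0.    2.621] [-0.1  0.5  4.7] [ 0.01  0.28 -0.4 ] 44.591031742732085
```

send_rows(
  rows=[
    {"x": 0, "y": 0, "z": 0, "roll": 2, "claw": 1},
    {"x": 0, "y": 0, "z": 0, "roll": 4, "claw": 1},
    {"x": 0, "y": 0, "z": 0, "roll": 6, "claw": 1},
    {"x": 0, "y": 0, "z": 0, "roll": 8, "claw": 1},
    {"x": 0, "y": 0, "z": 0, "roll": 8, "claw": 1},
  ],
)

```text
clock: 15.43
eef_pos: [612.6, 183.8, 191.7]
tool_rot: [3.139, 0.004, 2.758]
force: [4.9, 1.5, 2.1]
width: 44.5
```

```bash
python3 stripe.py|tail -2
```

```text
stripe px 256.5 267.0 world [610.2 183.9 210. ] len 26.0 angle 38.1
15.43 [612.6 183.8 191.7] [3.139 0.004 2.758] [4.9 1.5 2.1] [ 0.1  -0.94 -1.07] 44.45650026046537
```

The torque is now −1.07 N·m and the cap barely follows (2° of 8°), so this looks like a stop. I'll try clockwise.

send_rows(
  rows=[
    {"x": 0, "y": 0, "z": 0, "roll": -4, "claw": 1},
    {"x": 0, "y": 0, "z": 0, "roll": -8, "claw": 1},
    {"x": 0, "y": 0, "z": 0, "roll": -12, "claw": 1},
    {"x": 0, "y": 0, "z": 0, "roll": -16, "claw": 1},
    {"x": 0, "y": 0, "z": 0, "roll": -20, "claw": 1},
  ],
)

```text
clock: 15.9
eef_pos: [612.1, 182.9, 191.6]
tool_rot: [3.14, 0.004, 2.409]
force: [3.2, -1.0, 1.6]
width: 44.6
```

```bash
python3 stripe.py|tail -2
```

```text
stripe px 256.4 267.2 world [610.2 184.  210. ] len 26.3 angle 19.5
15.9 [612.1 182.9 191.6] [3.14  0.004 2.409] [ 3.2 -1.   1.6] [-0.36 -0.96  0.13] 44.561019446055575
```

send_rows(
  rows=[
    {"x": 0, "y": 0, "z": 0, "roll": -4, "claw": 1},
    {"x": 0, "y": 0, "z": 0, "roll": -8, "claw": 1},
    {"x": 0, "y": 0, "z": 0, "roll": -12, "claw": 1},
    {"x": 0, "y": 0, "z": 0, "roll": -16, "claw": 1},
    {"x": 0, "y": 0, "z": 0, "roll": -20, "claw": 1},
  ],
)

```text
clock: 16.37
eef_pos: [611.4, 182.9, 191.6]
tool_rot: [3.14, 0.002, 2.062]
force: [2.1, -1.6, 3.4]
width: 44.8
```

```bash
python3 stripe.py|tail -2
```

```text
stripe px 255.9 266.7 world [610.  184.6 210. ] len 26.1 angle 178.1
16.37 [611.4 182.9 191.6] [3.140e+00 2.000e-03 2.062e+00] [ 2.1 -1.6  3.4] [-0.48 -0.73  0.18] 44.81040287785448
```

Clockwise it turns freely at about 0.15 N·m. Continuing that way.

send_rows(
  rows=[
    {"x": 0, "y": 0, "z": 0, "roll": -4, "claw": 1},
    {"x": 0, "y": 0, "z": 0, "roll": -8, "claw": 1},
    {"x": 0, "y": 0, "z": 0, "roll": -12, "claw": 1},
    {"x": 0, "y": 0, "z": 0, "roll": -16, "claw": 1},
    {"x": 0, "y": 0, "z": 0, "roll": -20, "claw": 1},
  ],
)

```text
clock: 16.83
eef_pos: [611.1, 183.0, 191.6]
tool_rot: [3.14, 0.002, 1.714]
force: [1.7, -1.5, 4.8]
width: 44.3
```

```bash
python3 stripe.py|tail -2
```

```text
stripe px 255.6 266.9 world [610.5 184.9 210. ] len 25.9 angle 158.6
16.83 [611.1 183.  191.6] [3.140e+00 2.000e-03 1.714e+00] [ 1.7 -1.5  4.8] [-0.58 -0.53  0.13] 44.33217565474477
```

send_rows(
  rows=[
    {"x": 0, "y": 0, "z": 0, "roll": -4, "claw": 1},
    {"x": 0, "y": 0, "z": 0, "roll": -8, "claw": 1},
    {"x": 0, "y": 0, "z": 0, "roll": -12, "claw": 1},
    {"x": 0, "y": 0, "z": 0, "roll": -16, "claw": 1},
    {"x": 0, "y": 0, "z": 0, "roll": -16, "claw": 1},
  ],
)

```text
clock: 17.3
eef_pos: [610.5, 182.9, 191.6]
tool_rot: [3.141, 0.002, 1.435]
force: [0.7, -1.6, 6.4]
width: 44.5
```

```bash
python3 stripe.py|tail -2
```

```text
stripe px 255.8 266.8 world [610.8 184.9 210. ] len 25.7 angle 143.0
17.3 [610.5 182.9 191.6] [3.141e+00 2.000e-03 1.435e+00] [ 0.7 -1.6  6.4] [-0.68 -0.29 -0.02] 44.45810668807937
```

send_rows(
  rows=[
    {"x": 0, "y": 0, "z": 0, "roll": -2, "claw": 1},
    {"x": 0, "y": 0, "z": 0, "roll": -4, "claw": 1},
    {"x": 0, "y": 0, "z": 0, "roll": -6, "claw": 1},
    {"x": 0, "y": 0, "z": 0, "roll": -6, "claw": 1},
  ],
)

```text
clock: 17.68
eef_pos: [610.6, 182.9, 191.6]
tool_rot: [3.141, 0.001, 1.331]
force: [0.7, -2.2, 6.2]
width: 44.4
```

```bash
python3 stripe.py|tail -2
```

```text
stripe px 255.8 266.8 world [611.2 184.8 210. ] len 25.7 angle 137.0
17.68 [610.6 182.9 191.6] [3.141e+00 1.000e-03 1.331e+00] [ 0.7 -2.2  6.2] [-0.63 -0.29 -0.01] 44.397963217863
```

send_rows(
  rows=[
    {"x": 0, "y": 0, "z": 0.2, "roll": 0, "claw": 1},
    {"x": 0, "y": 0, "z": 0.4, "roll": 0, "claw": 1},
    {"x": 0, "y": 0, "z": 0.6, "roll": 0, "claw": 1},
    {"x": 0, "y": 0, "z": 0.6, "roll": 0, "claw": 1},
  ],
)

```text
clock: 18.07
eef_pos: [609.3, 182.9, 196.5]
tool_rot: [-3.139, 0.002, 1.33]
force: [-1.2, -4.0, -2.9]
width: 44.6
```

```bash
python3 stripe.py 216|tail -2
```

```text
stripe px 255.7 267.1 world [610.1 185.3 216. ] len 25.4 angle 136.9
18.07 [609.3 182.9 196.5] [-3.139e+00  2.000e-03  1.330e+00] [-1.2 -4.  -2.9] [-1.02 -0.04  0.03] 44.57883035245211
```

It lifts freely: the stripe stays fixed relative to the fingers and the load is about 3 N. Lifting out.

send_rows(
  rows=[
    {"x": 0, "y": 0, "z": 0.4, "roll": 0, "claw": 1},
    {"x": 0, "y": 0, "z": 0.8, "roll": 0, "claw": 1},
    {"x": 0, "y": 0, "z": 1.2, "roll": 0, "claw": 1},
    {"x": 0, "y": 0, "z": 1.6, "roll": 0, "claw": 1},
    {"x": 0, "y": 0, "z": 2.0, "roll": 0, "claw": 1},
  ],
)

```text
clock: 18.53
eef_pos: [610.2, 184.5, 217.8]
tool_rot: [-3.141, -0.001, 1.33]
force: [-0.7, -2.2, -2.7]
width: 44.5
```

send_rows(
  rows=[
    {"x": 0, "y": 0, "z": 0.6, "roll": 0, "claw": 1},
    {"x": 0, "y": 0, "z": 1.2, "roll": 0, "claw": 1},
    {"x": 0, "y": 0, "z": 1.8, "roll": 0, "claw": 1},
    {"x": 0, "y": 0, "z": 2.4, "roll": 0, "claw": 1},
    {"x": 0, "y": 0, "z": 3.0, "roll": 0, "claw": 1},
  ],
)

```text
clock: 18.95
eef_pos: [610.6, 184.4, 248.2]
tool_rot: [3.141, -0.001, 1.33]
force: [-0.1, 0.2, -2.6]
width: 44.8
```

send_rows(
  rows=[
    {"x": 0, "y": 0, "z": 0.6, "roll": 0, "claw": 1},
    {"x": 0, "y": 0, "z": 1.2, "roll": 0, "claw": 1},
    {"x": 0, "y": 0, "z": 1.5, "roll": 0, "claw": 1},
    {"x": 0, "y": 0, "z": 1.5, "roll": 0, "claw": 1},
    {"x": 0, "y": 0, "z": 1.5, "roll": 0, "claw": 1},
  ],
)

```text
clock: 19.37
eef_pos: [610.4, 183.9, 262.2]
tool_rot: [-3.142, -0.0, 1.33]
force: [0.2, -0.1, -2.2]
width: 44.5
```

send_rows(
  rows=[
    {"x": 0, "y": 0, "z": 0, "roll": 0, "claw": 1},
    {"x": 0, "y": 0, "z": 0, "roll": 0, "claw": 1},
    {"x": 0, "y": 0, "z": 0, "roll": 0, "claw": 1},
    {"x": 0, "y": 0, "z": 0, "roll": 0, "claw": 1},
    {"x": 0, "y": 0, "z": 0, "roll": 0, "claw": 1},
  ],
)

```text
clock: 19.78
eef_pos: [610.3, 183.8, 262.0]
tool_rot: [-3.141, 0.0, 1.33]
force: [0.3, -0.5, -1.8]
width: 44.7
```

```bash
python3 stripe.py 283|tail -2; python3 look.py z side top;  python3 -c "
import fit;fit.CUP=(456,-121);fit.report()
from h import *
a=cv2.imread('pics/side_z.png')
t=cv2.resize(np.load('side.npz')['im'][90:340,150:400],(600,600),interpolation=cv2.INTER_CUBIC);cv2.imwrite('pics/side_zc.png',t)
for q in['jar_a','colander','butter_dish']:
    P=np.load('top.npz')['P'];print(q,[P[int(r['uv'][1]),int(r['uv'][0])].round() for r in ctrl.place_of('top',q)[:3]])"
```

```text
stripe px 255.7 267.1 world [611.3 187.  283. ] len 25.1 angle 137.2
19.78 [610.3 183.8 262. ] [-3.141  0.     1.33 ] [ 0.3 -0.5 -1.8] [ 0.01 -0.    0.02] 44.73449407820059
19.9333 [610.42462223 183.85062052 262.11975716] [-3.14155180e+00  2.24729900e-05  1.32949041e+00] [-0.55320708  0.39804919 -1.5663818 ] 44.21469635523302
top mark cork mean 447.0835933584037 -113.27217144263878 enclosing ((457.7944030761719, -120.34302520751953), 50.9182014465332) 235
 blue (array([ 457.9, -121. ,   55.8]), 228)
 cup rim (array([ 460.6, -119.5,   39. ]), 149) 63.06348900345142
 knob [597.02638565 169.10807201 641.97948811] 3601 (array([602.6, 179.9,  36.8]), 3601)
side mark cork mean 441.2693648230719 -141.63645724595324 enclosing ((452.77880859375, -121.88951110839844), 48.86195373535156) 117
 blue (array([ 453.5, -121. ,   55.6]), 60)
 cup rim (array([ 453.9, -123. ,   39. ]), 236) 58.13840812164199
 knob [599.26759318 154.85413101 471.64595855] 3645 (array([608.7, 176.5,  32.2]), 3645)
jar_a [array([679., 170., 353.]), array([772.,  99., 101.])]
colander [array([ 676., -416.,   12.])]
butter_dish [array([721., -92.,  65.]), array([744., 219., 125.])]
```

View pics/side_zc.png

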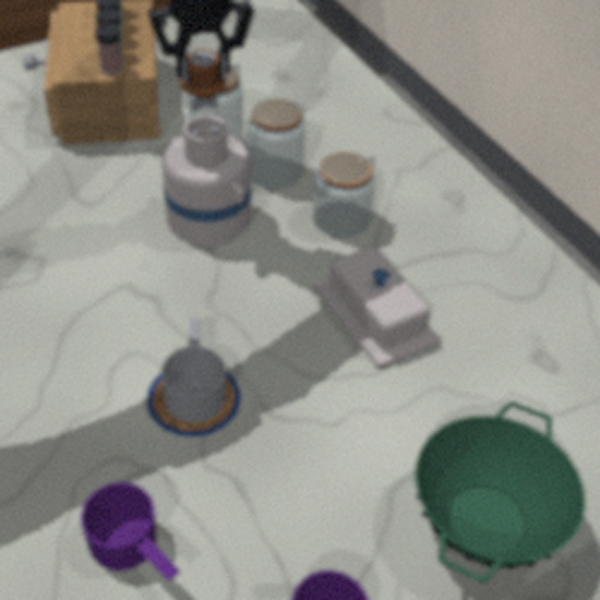

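The side crop shows the cap held at (205,75) with its stem ending above the open neck at (207,125). The cup is on its round at (195,390), and the jars, butter dish and colander look unmoved.

```bash
python3 -c "
from h import *
print(ctrl.finish_job())"
```

```text
the job is handed in; nothing more can be done
None
```

The job is done and handed in at about 20 s: the cup stands on its round, and the arm is holding the cap up above the crock.

- **Cup:** I pushed it along the slab, cradled between two half-open fingers and never lifted. At the end it fitted within about 3 mm of the mark's centre in both the top and side cameras, and it can be up to 22 mm off and still be wholly on it.
- **Cap:** It loosens clockwise. I tried anticlockwise first and misread it: the cap seemed to follow the fingers for 20°, so I turned on past the stop. The grip slipped round the knob and drifted about 10 mm, with side force up to about 35 N at the wrist. I opened, recentred and regripped. Anticlockwise then stopped hard at about 1 N·m. Clockwise turned freely at about 0.15 N·m, through about 80° from that stop, and the cap then lifted straight out.
- **Final hold:** The cap is about 70 mm up, which puts the stem's end about 34 mm above the rim. The tool is level and still, the cap has not turned in the fingers, and the only load is about 2 N, roughly the cap's weight.
- **Bystanders:** The side picture shows the jars, colander and butter dish where they stood. The last top-view position check was only partial: the arm hid two jars, and one butter dish hit was a false detection. The colander and the real butter dish hit agreed within about 15 mm with the first look, which is about as fine as those single-pixel readings go.

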